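Take the loose-bottomed nipple dish apart to drain

ROBOT

A 6-joint arm with a two-finger parallel gripper is mounted at the origin on the work surface. World frame = base frame: x ahead of the robot, y to its left, z up, the work surface at z = 0. Lengths are in m, angles in degrees, forces in N, time in s.
With the tool pointing down it reaches from about 0.3 to 0.75 m from the base axis. Payload 8.5 kg.
Tool frame: the origin (TCP) lies on the centre line of the jaws, within the pads' length; the fingertips stand 14 mm ahead of it and the grasp point (between the pads) lies 5 mm behind it; z points along the fingers, x is the direction in which the jaws open and shut, and the axes are right-handed (so a half turn about z gives the same grasp; the last joint's range is limited). The gripper opens to 85 mm and grips with 20 to 120 N. Pads are 22 mm wide; open, the fingers measure 114 mm over their backs; the gripper's body (76 mm by 85 mm) begins 54 mm behind the grasp point. The pads swing forward as they close: fully open they stand 13 mm farther back than shut.
Start: joints at [61.117, 21.807, 74.336, -0, 83.858, -12.336], TCP at [0.157, 0.527, 0.245] pointing down, gripper open.
Joint ranges: [-178.18, 178.18], [-50.72, 133.34], [12.68, 142.11], [-81.47, 261.47], [9.98, 163.14], [-165.26, 165.26]. Speed limits (degrees/s): [136.94, 136.94, 180, 180, 180, 180].

INTERFACE

Orientations are given as a 3x3 rotation matrix whose columns are the frame's x, y, z axes.
In Python, from rig import * gives the robot as it stands.
- The arm moves only by the shell command python3 -m crank 'ROWS' [FORCE]. ROWS is JSON, one flat list of numbers, 7 for each row, row after row: the turn, a rotation vector about the world's x, y, z in rad, then the shift along the world's x, y, z in m, then the opening in per cent of the stroke, from 0 (shut) to 100 (fully open). A call has 1 to 20 rows; each row shifts and turns the commanded pose from where the row before left it; what a row does not reach is not made up. A row lasts 1/10 s, in which the tool goes at most 50 mm and 8.59 degrees, less where a joint would pass 70% of its speed; a pose out of reach is approached as far as the arm can. A call is refused whole if a number of a shift passes 0.05 or a number of a turn 0.15, either way. A call with a gripper value outside its range is refused whole. The fingers move at their own pace and stop on an object; FORCE is the grip in N (left out, the last holds). Time passes only in rows, so rows that do not move let the fingers close. It gives the time, the measured TCP pose, the force and the opening at its end, in the units of the state.
- observe(): the state, without advancing time (a new reading comes with each control period).
- get_image(name): name is "side" or "top" or "wrist"; returns a dict with "frame" (400x640x3 uint8, red, green, blue), "fov_y" (degrees; the focal length in pixels is half the picture's height over the tangent of half this angle, whatever the lens; pixels are square), "cx", "cy" (the principal point, pixels), "world_to_cam" (4x4, takes a point from world to camera coordinates). Camera axes: x right, y up, looking along -z (the intrinsics and any distortion apply to the point x, -y, -z); pixel columns grow to the right and rows downward; lengths in m; the calibration is good to about 2 mm. A picture is of the moment at which its call begins. There is no depth.
- close_job(): hands the job in, once; it reports no verdict.
The state is a dict: "time_s": time; "q": joint angles; "qvel": joint speeds; "joint_efforts": joint torques, N m; "position": TCP position; "tool_rot": TCP orientation; "ft_force": force on the tool from outside, world axes, zero at the start; "wrist_torque": the same for the moment, N m; "grip_width": finger opening in m.
Only numpy, scipy, OpenCV 4.12 (cv2) and the standard library are available. Lean on these libraries where they do the work, as an engineer would, in place of code of your own. Each camera call takes 0.05 s, during which the arm holds its last target. There are 200 camera calls.

TASK

Take the empty loose-bottomed nipple dish apart to dry: lower it over the thumb screw cup so that the cup pushes the loose base up out of the ring, and leave the ring lying flat on the table round the cup with the base resting on the cup's rim. Then pick the base off the cup and lay it flat on the two sloping rods of the drip rack, down by their turned-up ends, tilting it to the slope and letting go only once it lies there. The cup stays standing and the other things stay where they are.

Things in the scene. Friction and masses are not known exactly. Their poses are not given: they have to be found in the camera images.
- ring_center (a point): Steel ring of the nipple dish: round wall 70 mm outside diameter, 66 mm bore, 28 mm high, open above and below but for a ledge 3 mm thick at the bottom (hole in the ledge 52 mm). About 110 g. Loose, starts flat on the table with the base inside it. The point is on its axis, half-way up (14 mm above its underside); z is the axis, up.
- base_center (a point): Loose base of the dish: a flat round metal disc 62 mm across, 5 mm thick, with small drain holes, about 100 g. It lies loose in the ring on the ledge, its underside 3 mm above the ring's, too deep to grip by its edge; nothing lies on it. The point is its centre, half-way through the thickness; z is its axis.
- screw_cup: Stainless cup with thumb screws in it (below the rim), standing loose: 40 mm outside diameter, 54 mm high, about 300 g. It passes freely through the hole in the ring's ledge but not past the base: with the ring on the table round the cup, the base rests on the rim, its underside 54 mm above the table. Origin: centre of its underside, z up.
- drip_rack: Fixed steel drip rack: tray 130 (x) by 100 (y) by 14 mm high; over it two parallel rods 7 mm thick, 36 mm apart between centres, 125 mm long, rise 35 degrees towards the rack's +x; their low (-x) ends are turned up 20 mm, square to the slope; top 120 mm high. Beyond 22 mm to either side all is free down to the tray. Origin: on the table below rack_seat, z up; the tray reaches from x -40 to 90 mm.
- rack_seat (a point): The place for the base on the drip rack: where the centre of the base is when it lies flat on the two rods with its edge against their turned-up ends, 66 mm above the table. x points up the slope along the rods, y is level across the rods, z is square to the slope (35 degrees from vertical, leaning to the low end).
- tire_lever: Green plastic tire lever, about 120 mm long, 17 mm wide, 8 mm high, lying loose along its x; to be left alone. Origin: centre of its underside.
- spoke_wrench: Dark steel spoke wrench, 100 mm long, head 22 mm wide, 8 mm high, lying loose along its x; to be left alone. Origin: on its underside near the middle.
- cleat_bowl: White ceramic bowl with cleats in it, 116 mm across, 50 mm high, loose; to be left alone. Origin: centre of its underside.
- truing_gauge: Black aluminium truing gauge with a turning knob on its side, foot 100 by 150 mm, 140 mm high, loose; to be left alone. Origin: centre of its underside.
- oil_bottle: White oil bottle, 38 mm in diameter, 115 mm high, loose, standing; to be left alone. Origin: centre of its underside.
- front_hub: Bare aluminium wheel hub, 118 mm long, 45 mm across its flanges, lying loose along its x; to be left alone. Origin: below its middle, on the table.
Not all that is in view belongs to the job. What is shaped like the screw_cup but black is not meant.

How it is judged (in metres and radians):
On the way, in this order (a step that is already met when the one before it is completed fails the run):
1. the ring lies flat on the table round the cup, and the base rests level on the cup's rim above it (height (world z) of ring_center below 0.018 m and angle between each of ring_center, base_center's own z axis and vertical below 0.1 rad and horizontal distance between ring_center and screw_cup below 0.012 m and height (world z) of base_center between 0.053 and 0.06 m and horizontal distance between base_center and screw_cup below 0.016 m), for 0.2 s.
2. the base, still held by the fingers, lies along the slope of the rack's rods at their turned-up ends (within 6 mm of lying on the rods, within 12 degrees of the slope) (contact force between the fingers and dish_base above 0.5 N and z of base_center in the frame of rack_seat below 0.006 m and distance between base_center and rack_seat below 0.02 m and angle between the z axis of base_center and the z axis of rack_seat, either way round below 0.2 rad), for 0.1 s.
At the end, for the whole second after the job is handed in: The base lies at rest flat on the rack's two rods (within 6 degrees and 4 mm), its centre within about 12 mm of the place against the turned-up ends; the ring lies flat on the table round the upright cup (centres within 12 mm); all released (x of base_center in the frame of rack_seat between -0.01 and 0.014 m and y of base_center in the frame of rack_seat between -0.012 and 0.012 m and z of base_center in the frame of rack_seat between -0.004 and 0.004 m and angle between the z axis of base_center and the z axis of rack_seat, either way round below 0.1 rad and linear speed of each of dish_base, dish_ring below 0.01 m/s and height (world z) of ring_center below 0.018 m and angle between each of ring_center, screw_cup's own z axis and vertical below 0.1 rad and horizontal distance between ring_center and screw_cup below 0.012 m and height (world z) of screw_cup below 0.005 m); the robot touches nothing.
It fails at once if a bystander is moved by more than 25 mm (distance of any of tire_lever, spoke_wrench, cleat_bowl, truing_gauge, oil_bottle, front_hub from where it was at the start of the episode above 0.025 m).
It fails at once if the cup is tipped over (angle between screw_cup's own z axis and vertical above 0.5 rad).
It also fails if it takes over 54 s, if anything falls off the work surface, if the arm or the gripper's body presses on something with over 40 N, if the wrist force passes 120 N, or if a joint passes its speed limit or range.

## Working session

There is one attempt and no reset: what is moved stays moved. The work goes in short steps, Python scripts to look and compute and a shell command to move; the robot and the scene stay as the last step left them, time stands still between calls to the robot, and variables do not carry over. Pictures are saved under pics/ and viewed, about 8 in all and at most 12, crops included, and the job is handed in when it is done.

```bash
mkdir -p pics; cat > h.py <<'E'
from rig import *
import numpy as np, cv2
def snap(n,f):
    d=get_image(n); cv2.imwrite('pics/'+f,d['frame'][:,:,::-1]); np.savez('pics/'+f[:-4]+'.npz',**{k:d[k] for k in d if k!='frame'}); return d
def load(f): return dict(np.load('pics/'+f+'.npz',allow_pickle=True))
def K(d):
    f=200/np.tan(np.radians(float(d['fov_y']))/2); return f,float(d['cx']),float(d['cy'])
def ray(d,u,v,z):
    f,cx,cy=K(d); M=np.array(d['world_to_cam']); R=M[:3,:3]; c=-R.T@M[:3,3]
    r=R.T@np.array([(u-cx)/f,-(v-cy)/f,-1]); return c+r*(z-c[2])/r[2]
def proj(d,p):
    f,cx,cy=K(d); M=np.array(d['world_to_cam']); q=M[:3,:3]@np.array(p)+M[:3,3]; return cx+f*q[0]/-q[2], cy-f*q[1]/-q[2]
E
python3 - <<'E'
from h import *
np.set_printoptions(precision=4,suppress=True)
for n in ['side','top','wrist']:
    d=snap(n,n+'1.png'); print(n,[ (k,d[k]) for k in d if k not in('frame','world_to_cam')]); M=np.array(d['world_to_cam']);print(-M[:3,:3].T@M[:3,3])
a=cv2.imread('pics/top1.png');cv2.imwrite('pics/top1b.png',cv2.resize(a,(800,500)))
print(observe())
E
```

```text
side [('fov_y', 48.97487942916568), ('cx', 326.27315246703546), ('cy', 194.5739500855542)]
[0.338  0.736  0.8448]
top [('fov_y', 51.484385446366275), ('cx', 321.13637719272185), ('cy', 195.64977222956185)]
[ 0.511  -0.0399  0.939 ]
wrist [('fov_y', 62.470945083799315), ('cx', 315.3742441679), ('cy', 198.8888783644237)]
[0.0835 0.5492 0.3734]
{'time_s': 0.15, 'q': array([ 61.1167,  21.8322,  74.3714,   0.0003,  83.8592, -12.3345]), 'qvel': array([-0.0138, -0.1025, -0.174 , -0.0137,  0.033 ,  0.0309]), 'joint_efforts': array([  0.0016, -44.8624, -23.1345,  -0.0003,   0.0038,   0.    ]), 'position': array([0.1565, 0.527 , 0.2449]), 'tool_rot': array([[ 0.2848,  0.9586, -0.0005],
       [ 0.9586, -0.2848, -0.001 ],
       [-0.0011, -0.0002, -1.    ]]), 'ft_force': array([-0.3305, -0.3784, -0.3054]), 'wrist_torque': array([-0.015 , -0.0167, -0.0111]), 'grip_width': 0.08540856301754238}
```

View pics/top1b.png

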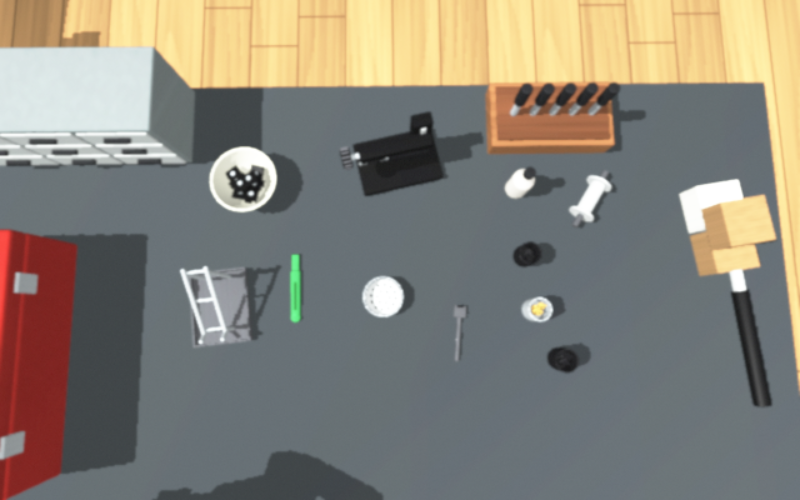

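View pics/side1.png

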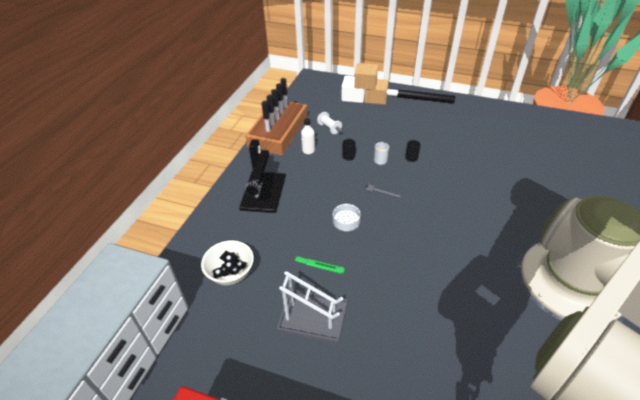

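The top view (at 1.25x) shows:
- the dish at (383,297)
- the silver cup with yellow screws at (538,309)
- black lookalikes at (527,254) and (563,358)
- the rack at (218,305), with its high end probably away from the tool

The only other round thing is the cleat bowl at (243,180). I choose the silver cup and check it in a crop.

```bash
python3 - <<'E'
import cv2,numpy as np
a=cv2.imread('pics/top1.png')
c=lambda x,y,w,h,s:cv2.resize(a[y:y+h,x:x+w],None,fx=s,fy=s,interpolation=cv2.INTER_CUBIC)
l=c(280,210,55,55,5);m=c(405,215,55,55,5);r=c(140,205,68,78,5)
o=np.zeros((600,800,3),np.uint8);o[:275,:275]=l;o[300:575,:275]=m;o[:390,300:640]=r
cv2.imwrite('pics/c1.png',o)
s=cv2.imread('pics/side1.png')
cv2.imwrite('pics/c2.png',np.hstack([cv2.resize(s[260:345,270:355],None,fx=5,fy=5,interpolation=2),cv2.resize(s[130:230,330:405],(375,425),interpolation=2)[:425]]))
E
```

```text
(no output)
```

View pics/c1.png

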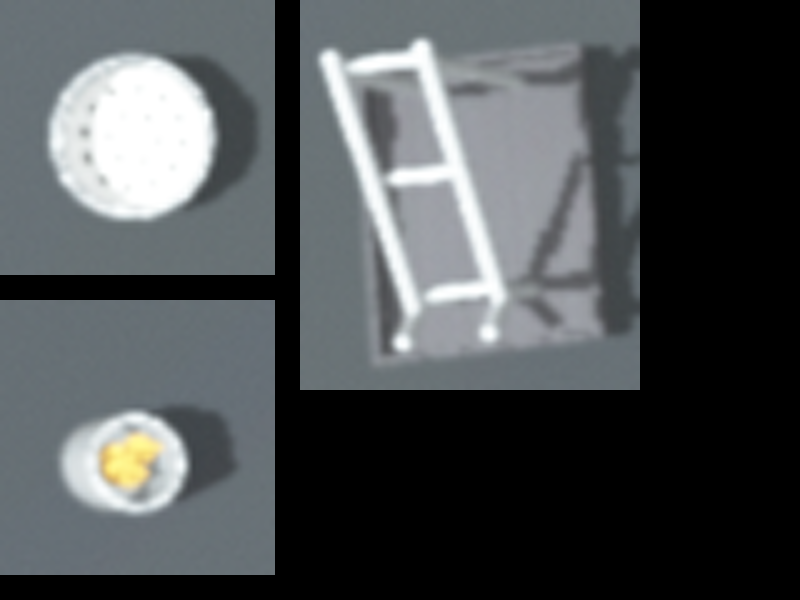

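View pics/c2.png

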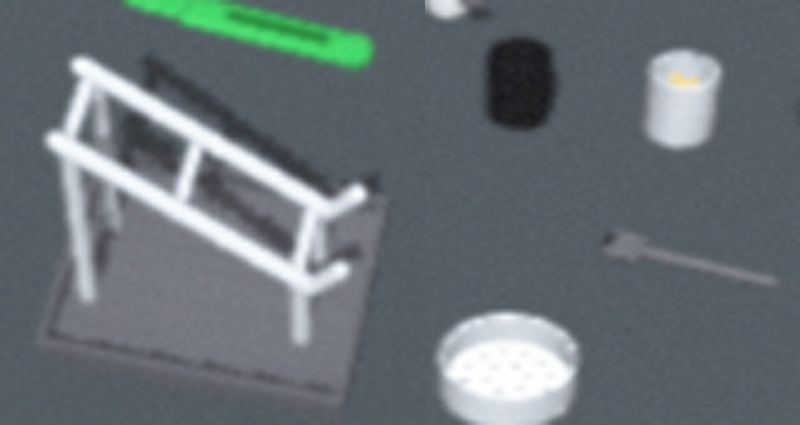

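```bash
python3 - <<'E'
from h import *
from scipy.optimize import least_squares
np.set_printoptions(precision=4,suppress=True)
T=load('top1');S=load('side1')
print('dish',ray(T,306.0,236.8,.028),'cup',ray(T,432.8,247,.054))
# side: crop right origin(330,130), scale 5 x, 4.25 y ; offset 425
s=lambda x,y:(330+(x-425)/5-.4,130+y/4.25-.4)
print('side dish',ray(S,*s(509,350),.028),'cup',ray(S,*s(684,73),.054))
th=np.radians(35);ux=np.array([np.cos(th),0,np.sin(th)]);uz=np.array([-np.sin(th),0,np.cos(th)]);o=np.array([0,0,.066])
def pt(a,y,b): return o+a*ux+b*uz+np.array([0,y,0])
tl=[pt(-.0287,.018,.014),pt(-.0287,-.018,.014)]; hl=[pt(.0945,.018,-.006),pt(.0945,-.018,-.006)]
tr=[np.array([a,b,.014]) for a,b in((-.04,.05),(-.04,-.05),(.09,-.05),(.09,.05))]
t=lambda x,y:(140+(x-300)/5-.4,205+y/5-.4); q=lambda x,y:(270+x/5-.4,260+y/5-.4)
obs=[(T,tl[0],t(402,343)),(T,tl[1],t(488,332)),(T,hl[0],t(330,55)),(T,hl[1],t(422,46)),(T,tr[0],t(375,362)),(T,tr[1],t(600,334)),(T,tr[2],t(583,42)),
 (S,tl[0],q(345,266)),(S,tl[1],q(363,190)),(S,hl[0],q(52,140)),(S,hl[1],q(80,65)),(S,tr[0],q(342,407)),(S,tr[3],q(38,342))]
def res(p):
    c,s_=np.cos(p[2]),np.sin(p[2]);R=np.array([[c,-s_,0],[s_,c,0],[0,0,1]])
    return np.concatenate([np.subtract(proj(d,R@m+[p[0],p[1],0]),u) for d,m,u in obs])
r=least_squares(res,[.47,.3,.1],loss='soft_l1');print(r.x,np.degrees(r.x[2]));print(r.fun.reshape(-1,2))
E
```

```text
dish [ 0.5463 -0.0134  0.028 ] cup [ 0.5204 -0.2829  0.054 ]
side dish [ 0.5457 -0.0182  0.028 ] cup [ 0.5179 -0.2777  0.054 ]
[0.5077 0.2737 0.1085] 6.21788150267502
[[ 0.6583 -0.4702]
 [ 0.7934 -0.4022]
 [ 0.8721  1.3201]
 [ 0.6335  0.9447]
 [-0.2428  0.4196]
 [ 0.4806  0.3861]
 [-0.8651  0.1072]
 [-1.8491  0.7085]
 [-1.9885  0.7373]
 [ 0.7878  0.5163]
 [ 0.3182  0.7322]
 [-0.4634 -0.6584]
 [-1.1294  0.0259]]
```

```bash
python3 -m crank '[0,0,0.018,0.0244,-0.0339,0,100, 0,0,0.018,0.0244,-0.0339,0,100, 0,0,0.018,0.0244,-0.0339,0,100, 0,0,0.018,0.0244,-0.0339,0,100, 0,0,0.018,0.0244,-0.0339,0,100, 0,0,0.018,0.0244,-0.0339,0,100, 0,0,0.018,0.0244,-0.0339,0,100, 0,0,0.018,0.0244,-0.0339,0,100, 0,0,0.018,0.0244,-0.0339,0,100, 0,0,0.018,0.0244,-0.0339,0,100, 0,0,0.018,0.0244,-0.0339,0,100, 0,0,0.018,0.0244,-0.0339,0,100, 0,0,0.018,0.0244,-0.0339,0,100, 0,0,0.018,0.0244,-0.0339,0,100, 0,0,0.018,0.0244,-0.0339,0,100, 0,0,0.018,0.0244,-0.0339,0,100, 0,0,0,0,0,-0.03,100, 0,0,0,0,0,-0.02,100, 0,0,0,0,0,0,100]'
python3 -c "
from h import *
d=snap('wrist','w2.png');M=d['world_to_cam'];print(-M[:3,:3].T@M[:3,3],M[2,:3],proj(d,(.546,-.015,.028)));print(observe()['position'],observe()['tool_rot'],observe()['ft_force'])"
```

```text
time_s: 2.05
position: [0.5459, -0.0152, 0.1927]
tool_rot: [[0.001, 1.0, -0.006], [1.0, -0.001, 0.001], [0.001, -0.006, -1.0]]
ft_force: [-0.3, -0.3, 0.7]
grip_width: 0.0853
[ 0.47029444 -0.01526445  0.32165369] [-0.29657267 -0.00108906  0.95500967] (np.float64(315.26361046825957), np.float64(182.7862684272217))
[ 0.54663226 -0.01516967  0.19459098] [[ 9.22696594e-04  9.99996336e-01 -2.54509619e-03]
 [ 9.99999381e-01 -9.21110982e-04  6.24108474e-04]
 [ 6.21761870e-04 -2.54567048e-03 -9.99996566e-01]] [ 0.74198226 -0.50136814  0.38184338]
```

View pics/w2.png

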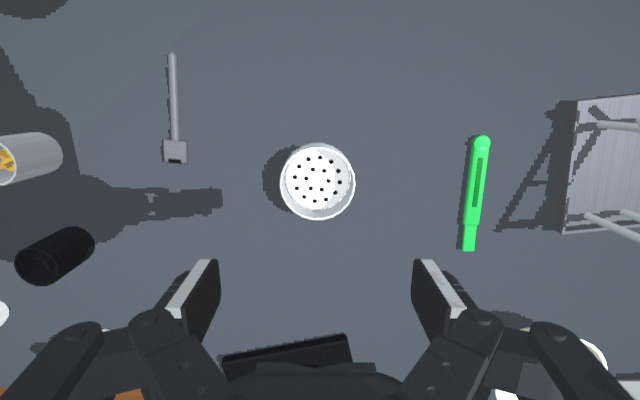

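```bash
cat >> h.py <<'E'
def sil(d,x,y,r,z0,z1):
    a=np.linspace(0,2*np.pi,90); P=np.array([proj(d,(x+r*np.cos(t),y+r*np.sin(t),z)) for z in (z0,z1) for t in a])
    h=cv2.convexHull(P.astype(np.float32)); m=cv2.moments(h); return m['m10']/m['m00'],m['m01']/m['m00'],m['m00'],h
E
python3 - <<'E'
from h import *
d=load('w2');a=cv2.imread('pics/w2.png')
g=cv2.cvtColor(a,cv2.COLOR_BGR2GRAY);m=(g>115).astype(np.uint8)
n,l,st,c=cv2.connectedComponentsWithStats(cv2.morphologyEx(m,cv2.MORPH_CLOSE,np.ones((7,7))))
i=l[182,317];print(st[i],c[i])
x,y=.546,-.015
for _ in range(5):
    s=sil(d,x,y,.035,0,.028); e=np.array(c[i])-s[:2]
    p=ray(d,*s[:2],.014);q=ray(d,*c[i],.014);x+=q[0]-p[0];y+=q[1]-p[1]
print(x,y,s[:3],e)
E
```

```text
[ 279  142   77   79 4714] [317.15591854 181.48451421]
0.5475546695977508 -0.01321521686749758 (317.1559164997287, 181.48451438570825, 4630.144494361244) [ 2.04078896e-06 -1.72725635e-07]
```

```bash
python3 -m crank '[0,0,0,0,0.001,-0.03,100, 0,0,0,0,0.001,-0.04,100, 0,0,0,0,0,-0.04,100, 0,0,0,0,0,-0.03,100, 0,0,0,0,0,-0.02,100, 0,0,0,0,0,-0.01,100, 0,0,0,0,0,-0.005,100, 0,0,0,0,0,0,100, 0,0,0,0,0,0,60, 0,0,0,0,0,0,60,0,0,0,0,0,0,60,0,0,0,0,0,0,60,0,0,0,0,0,0,60]' 40; python3 -c "
from h import *
snap('side','s3.png');print(observe()['ft_force'])"
```

```text
time_s: 3.4
position: [0.5477, -0.0134, 0.0221]
tool_rot: [[0.001, 1.0, 0.003], [1.0, -0.001, -0.001], [-0.001, 0.003, -1.0]]
ft_force: [-1.8, 0.6, 8.0]
grip_width: 0.0683
[-3.03006439 -0.02003063  7.51710105]
```

```bash
python3 -m crank '[0,0,0,0,0,0.01,60, 0,0,0,0,0,0.02,60, 0,0,0,0,0,0.035,60, 0,0,0,0,0,0.035,60, 0,0,0,-0.005,-0.03,0,60, 0,0,0,-0.005,-0.04,0,60, 0,0,0,-0.005,-0.04,0,60, 0,0,0,-0.005,-0.03,0,60, 0,0,0,-0.005,-0.02,0,60, 0,0,0,0,0,0,60, 0,0,0,0,0,0,60]'; python3 - <<'E'
from h import *
d=snap('wrist','w4.png');print(observe()['position'],observe()['ft_force'],observe()['grip_width'],proj(d,(.519,-.281,.054)),proj(d,(.519,-.281,0)))
E
```

```text
time_s: 4.55
position: [0.5219, -0.1731, 0.1209]
tool_rot: [[0.002, 1.0, 0.0], [1.0, -0.002, 0.0], [0.0, 0.0, -1.0]]
ft_force: [-0.1, -0.0, -2.1]
grip_width: 0.0681
[ 0.52202566 -0.17257209  0.12078342] [-0.10728331 -0.31008405 -1.83680559] 0.0681740699774373 (np.float64(144.6724032608361), np.float64(216.4961387092727)) (np.float64(178.43951467743992), np.float64(192.29011413778994))
```

View pics/w4.png

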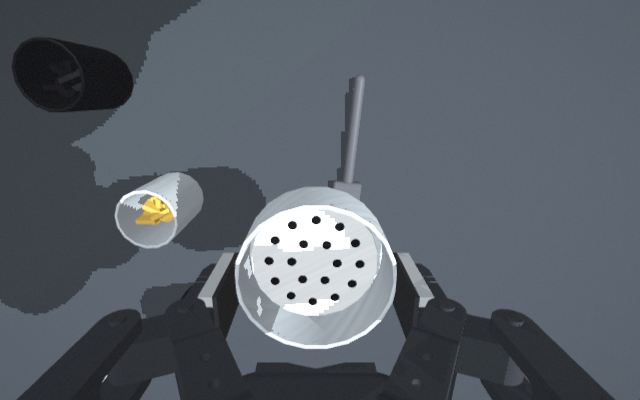

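```bash
python3 - <<'E'
from h import *
d=load('w4');print('cup',ray(d,147,219,.054),'ring',ray(d,316,277,.1267))
# fit ellipse centre correction: project circles
for c,r,z in(((.519,-.281),.02,.054),((.522,-.1726),.035,.1267)):
    P=np.array([proj(d,(c[0]+r*np.cos(t),c[1]+r*np.sin(t),z)) for t in np.linspace(0,6.28,60)]);print(P.min(0),P.max(0),(P.min(0)+P.max(0))/2)
E
```

```text
cup [ 0.52069672 -0.27979382  0.054     ] ring [ 0.51909524 -0.17282359  0.1267    ]
[112.53482157 186.01751992] [176.5247628  245.29683249] [144.52979218 215.6571762 ]
[234.01377722 205.07976708] [399.05616283 350.11822349] [316.53497003 277.59899529]
```

```bash
python3 -m crank '[0,0,0,-0.001,-0.027,0,60, 0,0,0,0,-0.04,0,60, 0,0,0,0,-0.03,0,60, 0,0,0,0,-0.01,0,60, 0,0,0,0,0,-0.01,60, 0,0,0,0,0,-0.015,60, 0,0,0,0,0,-0.01,60, 0,0,0,0,0,0,60, 0,0,0,0,0,0,60]'; python3 -m crank '[0,0,0,0,0,-0.005,60, 0,0,0,0,0,-0.005,60, 0,0,0,0,0,-0.005,60, 0,0,0,0,0,-0.005,60, 0,0,0,0,0,-0.005,60, 0,0,0,0,0,0,60]'
python3 -c "
from h import *
d=snap('side','s5.png')
cv2.imwrite('pics/s5c.png',cv2.resize(d['frame'][90:210,310:470,::-1],None,fx=5,fy=5,interpolation=2))"
```

```text
time_s: 5.5
position: [0.5213, -0.2794, 0.0854]
tool_rot: [[-0.0, 1.0, -0.0], [1.0, 0.0, 0.0], [0.0, -0.0, -1.0]]
ft_force: [-0.3, -0.3, -1.7]
grip_width: 0.0687
time_s: 6.1
position: [0.5208, -0.28, 0.0595]
tool_rot: [[0.001, 1.0, -0.001], [1.0, -0.001, 0.001], [0.001, -0.001, -1.0]]
ft_force: [-0.5, 0.5, -0.7]
grip_width: 0.0683
```

View pics/s5c.png

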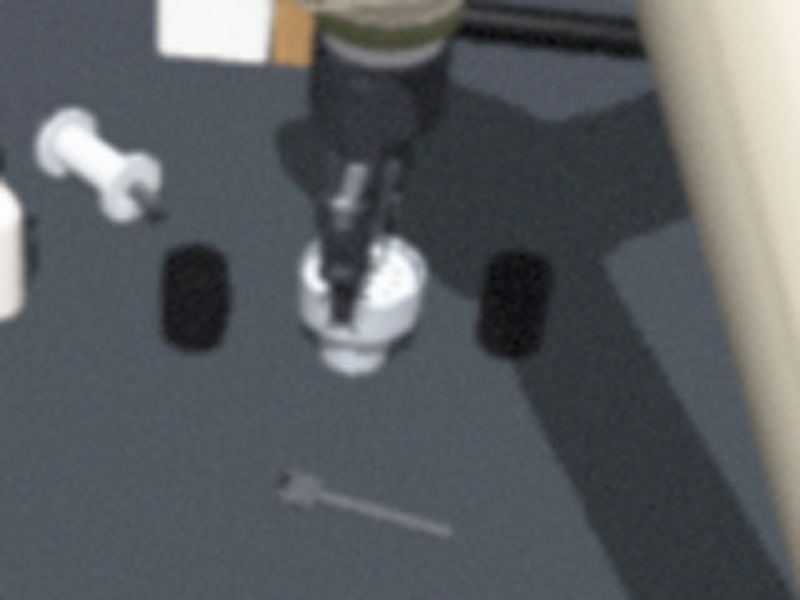

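The ring at (362,300) in the crop is going down round the cup, and the lighter wrist load shows the base is already resting on the rim. I'll keep lowering.

```bash
python3 -m crank '[0,0,0,0,0,-0.006,60, 0,0,0,0,0,-0.006,60, 0,0,0,0,0,-0.006,60, 0,0,0,0,0,-0.006,60, 0,0,0,0,0,-0.005,60, 0,0,0,0,0,-0.004,60, 0,0,0,0,0,-0.003,60, 0,0,0,0,0,0,60, 0,0,0,0,0,0,60]'
```

```text
time_s: 7.05
position: [0.5211, -0.2802, 0.0244]
tool_rot: [[0.001, 1.0, 0.0], [1.0, -0.001, -0.0], [-0.0, 0.0, -1.0]]
ft_force: [-0.3, 0.7, -0.4]
grip_width: 0.0682
```

```bash
python3 -m crank '[0,0,0,0,0,-0.002,60, 0,0,0,0,0,-0.001,60, 0,0,0,0,0,0,60, 0,0,0,0,0,0,60]'
```

```text
time_s: 7.45
position: [0.5212, -0.2803, 0.0222]
tool_rot: [[0.001, 1.0, 0.001], [1.0, -0.001, -0.001], [-0.001, 0.001, -1.0]]
ft_force: [-2.4, 1.3, 6.9]
grip_width: 0.0682
```

Touching the table again. I'll open, rise and look.

```bash
python3 -m crank '[0,0,0,0,0,0,75, 0,0,0,0,0,0,100, 0,0,0,0,0,0,100, 0,0,0,0,0,0,100, 0,0,0,0,0,0,100, 0,0,0,0,0,0.01,100, 0,0,0,0,0,0.03,100, 0,0,0,0,0,0.04,100, 0,0,0,0,0,0.04,100, 0,0,0,0,0,0,100, 0,0,0,0,0,0,100]'
python3 -c "
from h import *
d=snap('wrist','w6.png');print(observe()['position'],proj(d,(.521,-.28,.059)));s=snap('side','s6.png')
cv2.imwrite('pics/w6c.png',np.vstack([cv2.resize(d['frame'][150:300,200:440,::-1],(640,400),interpolation=2),cv2.resize(s['frame'][130:180,350:510,::-1],(640,200),interpolation=2)]))"
```

```text
time_s: 8.55
position: [0.5212, -0.2802, 0.1425]
tool_rot: [[0.001, 1.0, 0.002], [1.0, -0.001, -0.001], [-0.001, 0.002, -1.0]]
ft_force: [-0.9, 0.1, -0.2]
grip_width: 0.085
[ 0.52075535 -0.2799497   0.14123034] (np.float64(315.8375779116278), np.float64(211.21858511345494))
```

View pics/w6c.png

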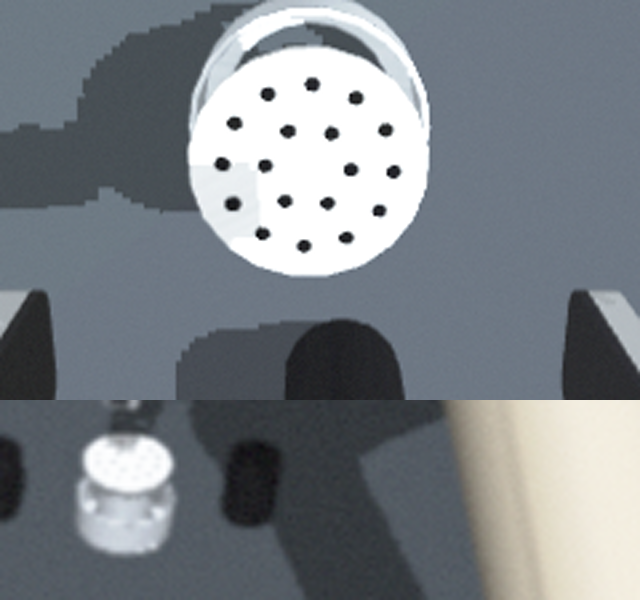

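Step 1 looks done: the base disc is level and centred on the cup (crop (309,161), within 1 mm of the prediction), with the ring below round the cup. Next I grip the base.

```bash
python3 -m crank '[0,0,0,0,0,-0.03,100, 0,0,0,0,0,-0.03,100, 0,0,0,0,0,-0.015,100, 0,0,0,0,0,-0.007,100, 0,0,0,0,0,0,100, 0,0,0,0,0,0,60, 0,0,0,0,0,0,60, 0,0,0,0,0,0,60, 0,0,0,0,0,0,60, 0,0,0,0,0,0,60]' 40
```

```text
time_s: 9.65
position: [0.5216, -0.2806, 0.0608]
tool_rot: [[0.001, 1.0, 0.002], [1.0, -0.001, -0.002], [-0.002, 0.002, -1.0]]
ft_force: [-0.5, 0.5, 6.3]
grip_width: 0.0595
```

```bash
python3 -m crank '[0,0,0,0,0,0.01,60, 0,0,0,0,0,0.03,60, 0,0,0,0,0,0.04,60, 0,0,0,0,0,0.04,60, 0,0,0,0,0,0.02,60, 0,0,0,0,0,0,60]'; python3 -m crank '[0,0,0.009,-0.0035,0.02,0,60, 0,0,0.009,-0.0035,0.035,0,60, 0,0,0.009,-0.0035,0.0425,0,60, 0,0,0.009,-0.0035,0.0425,0,60, 0,0,0.009,-0.0035,0.0425,0,60, 0,0,0.009,-0.0035,0.0425,0,60, 0,0,0.009,-0.0035,0.0425,0,60, 0,0,0.009,-0.0035,0.0425,0,60, 0,0,0.009,-0.0035,0.0425,0,60, 0,0,0.009,-0.0035,0.0425,0,60, 0,0,0.009,-0.0035,0.035,0,60, 0,0,0.009,-0.0035,0.02,0,60, 0,0,0,0,0,0,60, 0,0,0,0,0,0,60]'
python3 - <<'E'
from h import *
d=snap('wrist','w7.png');o=observe();print(o['position'],o['grip_width'],o['ft_force'])
th=np.radians(35);x,y,a=.5077,.2737,.1085
for n,p in dict(seat=(0,0,0),tipL=(-.0287,.018,.014),tipR=(-.0287,-.018,.014),hiL=(.0945,.018,-.006),hiR=(.0945,-.018,-.006)).items():
    m=np.array([0,p[1],.066])+p[0]*np.array([np.cos(th),0,np.sin(th)])+p[2]*np.array([-np.sin(th),0,np.cos(th)])
    print(n,proj(d,(x+m[0]*np.cos(a)-m[1]*np.sin(a),y+m[0]*np.sin(a)+m[1]*np.cos(a),m[2])))
E
```

```text
time_s: 10.25
position: [0.5218, -0.2807, 0.2031]
tool_rot: [[0.001, 1.0, 0.005], [1.0, -0.001, -0.004], [-0.004, 0.005, -1.0]]
ft_force: [0.6, 0.1, -0.6]
grip_width: 0.0596
time_s: 11.65
position: [0.4786, 0.1697, 0.1985]
tool_rot: [[-0.108, 0.994, -0.002], [0.994, 0.108, -0.0], [-0.0, -0.002, -1.0]]
ft_force: [0.1, -0.7, -1.3]
grip_width: 0.0597
[0.47887941 0.16916408 0.19872391] 0.05957324554930123 [-0.13159303 -0.28409258 -1.45305078]
seat (np.float64(431.950133239023), np.float64(236.36170016243813))
tipL (np.float64(455.1254105477101), np.float64(199.68461374355488))
tipR (np.float64(412.6194981228578), np.float64(199.73660006374234))
hiL (np.float64(464.92248565854686), np.float64(355.58666997384177))
hiR (np.float64(419.49175678646435), np.float64(355.6339642457191))
```

View pics/w7.png

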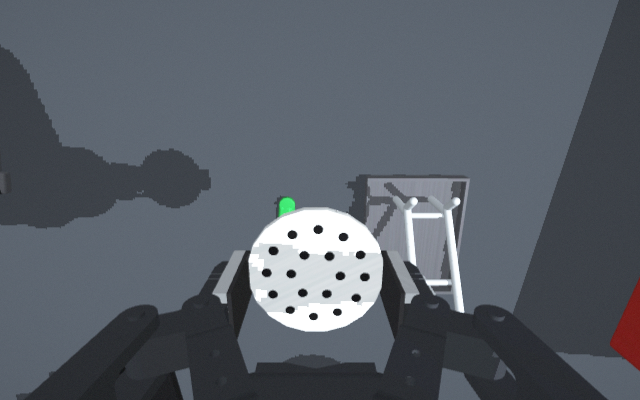

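```bash
python3 - <<'E'
from h import *
d=load('w7');x,y,a=.5077,.2737,.1085
R=np.array([[np.cos(a),-np.sin(a)],[np.sin(a),np.cos(a)]])
for q in((-.04,.05),(-.04,-.05)):
    w=R@q+[x,y];print(proj(d,(*w,.014)))
print('obs tray',ray(d,468,178,.014),ray(d,368,178,.014),'expected',R@(-.04,.05)+[x,y],R@(-.04,-.05)+[x,y])
p=np.array([.47888,.16916])
for z in(.193,.196,.199):
    P=np.array([proj(d,(p[0]+.031*np.cos(t),p[1]+.031*np.sin(t),z)) for t in np.linspace(0,6.28,90)]);print(z,P.min(0),P.max(0))
E
```

```text
(np.float64(469.55645643343837), np.float64(176.7751760278813))
(np.float64(367.01064636376094), np.float64(176.90333385294446))
obs tray [0.46388586 0.31786657 0.014     ] [0.47433392 0.22079207 0.014     ] expected [0.46252085 0.31907449] [0.47334958 0.21966253]
0.193 [246.58597738 205.62920264] [382.23735705 326.4804456 ]
0.196 [245.24927531 207.91140769] [383.53617345 330.68916031]
0.199 [243.85959361 210.28969982] [384.88644826 335.05370852]
```

```bash
python3 -m crank '[0.011,-0.1012,0,-0.0015,0.0166,0,60, 0.011,-0.1012,0,-0.0015,0.0166,0,60, 0.011,-0.1012,0,-0.0015,0.0166,0,60, 0.011,-0.1012,0,-0.0015,0.0166,0,60, 0.011,-0.1012,0,-0.0015,0.0166,0,60, 0.011,-0.1012,0,-0.0015,0.0166,0,60, 0,0,0,0,0,-0.03,60, 0,0,0,0,0,-0.03,60, 0,0,0,0,0,-0.0115,60, 0,0,0,0,0,0,60, 0,0,0,0,0,0,60]'
python3 -c "
from h import *
d=snap('wrist','w8.png');o=observe();print(o['position'],o['tool_rot'],o['ft_force'])
th=np.radians(35);a=.1085;x,y=.509,.2735
u=np.array([np.cos(th)*np.cos(a),np.cos(th)*np.sin(a),np.sin(th)]);w=np.array([-np.sin(th)*np.cos(a),-np.sin(th)*np.sin(a),np.cos(th)]);v=np.cross(w,u)
print('to go',np.array([x,y,.066])+.003*u+.003*w-o['position'],'angle',np.degrees(np.arccos(-w@o['tool_rot'][:,2])))
for q in ((-.0287,.018,.014),(-.0287,-.018,.014)): print(proj(d,np.array([x,y,.066])+q[0]*u+q[1]*v+q[2]*w))"
```

```text
time_s: 12.8
position: [0.4706, 0.2687, 0.1282]
tool_rot: [[-0.106, 0.815, 0.57], [0.994, 0.086, 0.061], [0.0, 0.574, -0.819]]
ft_force: [-0.7, 0.4, -1.3]
grip_width: 0.0595
[0.47071165 0.268934   0.1286295 ] [[-1.06118341e-01  8.13926984e-01  5.71193279e-01]
 [ 9.94353203e-01  8.64134185e-02  6.15989376e-02]
 [ 7.78273628e-04  5.74504644e-01 -8.18500952e-01]] [-0.96362978  1.13206421 -0.80919494]
to go [ 0.03902074  0.00464578 -0.05845132] angle 0.07394479672919925
(np.float64(347.6181355885858), np.float64(173.4757469286817))
(np.float64(285.6572810006298), np.float64(173.6377509918873))
```

View pics/w8.png

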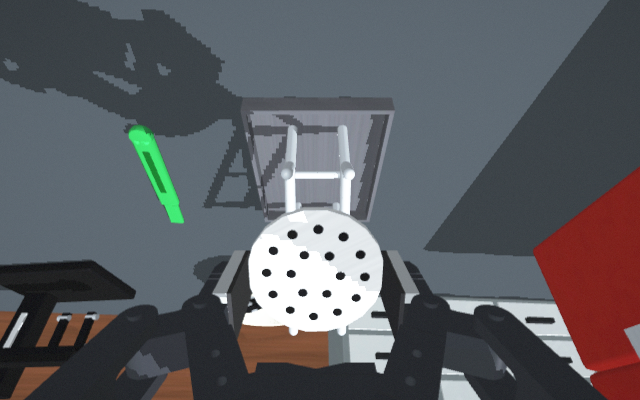

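The disc is aligned over the rods. The turned-up tips at (287,174) and (349,174) match the prediction within 1.5 px, so I'll lower along the slope normal.

```bash
python3 -m crank '[0,0,0,0.01,0.001,-0.015,60, 0,0,0,0.01,0.001,-0.015,60, 0,0,0,0.009,0.001,-0.0135,60, 0,0,0,0.004,0.001,-0.006,60, 0,0,0,0.002,0.0003,-0.003,60, 0,0,0,0,0,0,60, 0,0,0,0,0,0,60]'; python3 -m crank '[0,0,0,0.001,0.0001,-0.0015,60, 0,0,0,0.001,0.0001,-0.0015,60, 0,0,0,0.0005,0.0001,-0.0008,60, 0,0,0,0,0,0,60, 0,0,0,0,0,0,60]'
```

```text
time_s: 13.55
position: [0.505, 0.2737, 0.076]
tool_rot: [[-0.107, 0.814, 0.571], [0.994, 0.087, 0.062], [0.001, 0.574, -0.819]]
ft_force: [-0.1, -0.0, -0.6]
grip_width: 0.0593
time_s: 14.05
position: [0.5075, 0.274, 0.0717]
tool_rot: [[-0.107, 0.814, 0.57], [0.994, 0.087, 0.062], [0.001, 0.574, -0.819]]
ft_force: [-1.8, -0.3, 0.8]
grip_width: 0.0594
```

```bash
python3 -m crank '[0,0,0,0.0006,0.0001,-0.0008,60, 0,0,0,0,0,0,60, 0,0,0,0,0,0,60,0,0,0,0,0,0,60]'
python3 -c "
from h import *
s=snap('side','s9.png');t=snap('wrist','w9.png')
cv2.imwrite('pics/s9c.png',np.hstack([cv2.resize(s['frame'][250:350,260:360,::-1],(400,400),interpolation=2),cv2.resize(t['frame'][150:350,220:420,::-1],(400,400),interpolation=2)]))"
```

```text
time_s: 14.45
position: [0.5077, 0.2741, 0.0715]
tool_rot: [[-0.107, 0.814, 0.571], [0.994, 0.088, 0.062], [0.0, 0.574, -0.819]]
ft_force: [-9.1, -2.0, 11.4]
grip_width: 0.0594
```

View pics/s9c.png

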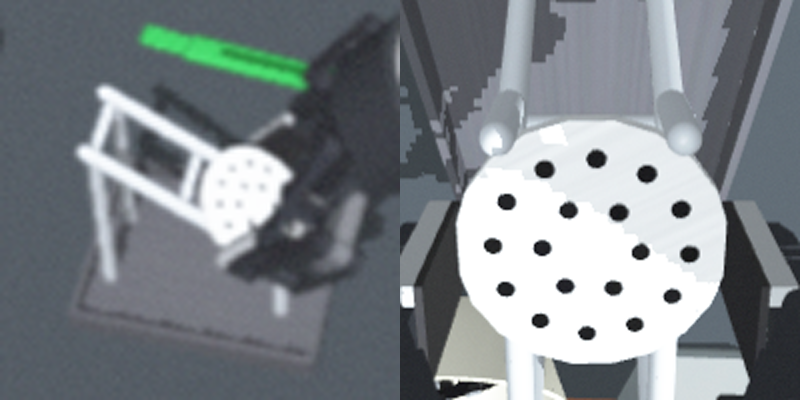

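Contact force is (-9,-2,11) N, square to the slope. The disc lies on both rods (white disc at crop (590,240)), just clear of the turned-up ends. I'll release and back out along the normal.

```bash
python3 -m crank '[0,0,0,0,0,0,60, 0,0,0,0,0,0,75, 0,0,0,0,0,0,85, 0,0,0,0,0,0,100, 0,0,0,0,0,0,100, 0,0,0,0,0,0,100, 0,0,0,-0.006,-0.0006,0.008,100, 0,0,0,-0.017,-0.0018,0.025,100, 0,0,0,-0.023,-0.0025,0.033,100, 0,0,0,-0.023,-0.0025,0.033,100, 0,0,0,0,0,0,100, 0,0,0,0,0,0,100]' 20
python3 - <<'E'
from h import *
t=snap('wrist','w10.png');s=snap('side','s10.png');p=snap('top','t10.png')
th=np.radians(35);a=.1085;x,y=.509,.2735
u=np.array([np.cos(th)*np.cos(a),np.cos(th)*np.sin(a),np.sin(th)]);w=np.array([-np.sin(th)*np.cos(a),-np.sin(th)*np.sin(a),np.cos(th)]);v=np.cross(w,u)
f=lambda q:proj(t,np.array([x,y,.066])+q[0]*u+q[1]*v+q[2]*w)
P=np.array([f((.031*np.cos(k),.031*np.sin(k),.0025)) for k in np.linspace(0,6.28,90)]);print('seat disc bbox',P.min(0),P.max(0))
print('1cm up-slope',np.subtract(f((.01,0,0)),f((0,0,0))))
r=lambda im,w,h:cv2.resize(im[:,:,::-1],(w,h),interpolation=2)
o=np.zeros((400,800,3),np.uint8);o[:,:500]=r(t['frame'][100:300,190:440],500,400);o[:200,500:]=r(s['frame'][130:190,350:440],300,200);o[200:,500:]=r(s['frame'][255:345,265:400],300,200)
cv2.imwrite('pics/c10.png',o)
E
```

```text
time_s: 15.75
position: [0.4392, 0.2669, 0.1703]
tool_rot: [[-0.108, 0.814, 0.571], [0.994, 0.087, 0.063], [0.001, 0.575, -0.818]]
ft_force: [-0.3, -0.2, -0.6]
grip_width: 0.0853
seat disc bbox [275.24660706 153.25534106] [353.39230968 228.2350672 ]
1cm up-slope [ 0.0361194 11.8468141]
```

View pics/c10.png

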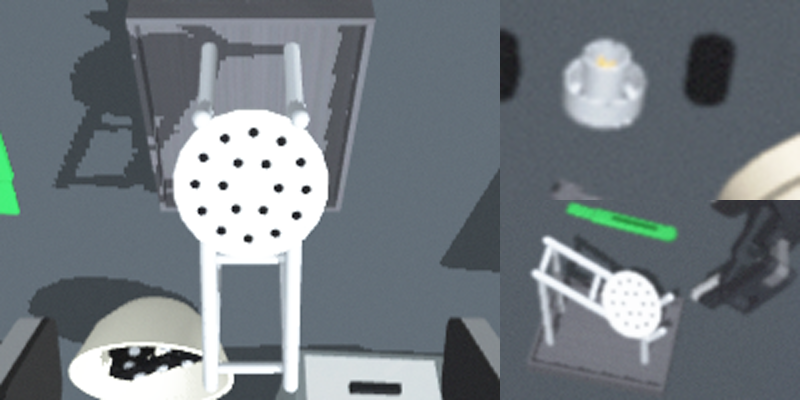

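The disc outline (277–354, 154–229 px) is within about 1 mm of the seat prediction. The ring is flat round the upright cup, and the gripper is clear. Handing in.

```bash
python3 -c "
from rig import *
print(close_job())"
```

```text
the job is handed in; nothing more can be done
None
```

The dish is apart and I handed the job in at about 16 s; `close_job()` reported no verdict.

- **Ring:** I gripped the dish by its wall and lowered it over the silver cup. The base came out onto the rim, level and within about 1 mm of the cup's centre. The ring was left flat on the table round the cup.
- **Base:** I picked it off the cup, tilted it 35° to the rack's slope and pressed it onto the rods at the turned-up ends. The contact force was about 14 N, square to the slope, before I let go and backed out.

In the last pictures the base outline was within about 1 mm of its predicted place on the rack. The ring lay round the upright cup, and the gripper was open and clear, with the wrist force near zero. I moved nothing near the bystanders and saw none displaced, but I did not measure each one.

**Readings that disagreed:**
- **Grip width:** it read about 2 mm under the true sizes, 68 mm on the 70 mm ring and 59.5 mm on the 62 mm base.
- **Rack position:** the first estimate was about 1 to 2 mm off the wrist camera's, so I corrected it before placing the base.

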